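Put two marquetry rods away in the covered rod box

TASK

Slide the dust cover of the rod box all the way back, take the black ebony rod and the red padauk rod from the leaning rack, and drop each of them end-down into the well behind the tag of its own colour, so that it stands right down on the bottom; either rod may go first. Then slide the cover fully shut again over them. Leave the other rods in the rack and everything else on the table where it is.

Things in the scene. Friction and masses are not known exactly. Their poses are not given: they have to be found in the camera images.
- rack: fixed pine rack, base 95 x 266 mm; origin: centre of underside; left or right of the robot. Four rod places 66 mm apart along its y (-99 to 99 mm), feet at x = 12, z = 30 mm. Rods lean 0.42 rad from vertical, tops to the rack's -x (robot side), against a bar reaching 44 to 56 mm up their length; their upper 44 mm is free all round, tops 121 mm high. End cheeks stay below that.
- rod_black: square wooden rod 14 x 14 x 100 mm, black ebony, to be moved; 17 to 34 g. Origin: centre of one end face (the lower one at the start); its z axis runs along the rod towards the other end, x and y square to its side faces. At the start it leans in one of the rack's four places.
- rod_red: square wooden rod 14 x 14 x 100 mm, red padauk, to be moved; 13 to 25 g. Origin: centre of one end face (the lower one at the start); its z axis runs along the rod towards the other end, x and y square to its side faces. At the start it leans in one of the rack's four places.
- rod_black_mid (a point): the middle of the black rod
- rod_red_mid (a point): the middle of the red rod
- rod_yellow: square wooden rod 14 x 14 x 100 mm, yellow, to be left in the rack. Origin: centre of one end face (the lower one at the start); its z axis runs along the rod towards the other end, x and y square to its side faces. At the start it leans in one of the rack's four places.
- rod_pale: square wooden rod 14 x 14 x 100 mm, pale cream, to be left in the rack. Origin: centre of one end face (the lower one at the start); its z axis runs along the rod towards the other end, x and y square to its side faces. At the start it leans in one of the rack's four places.
- rodbox: fixed pine box 40 x 84 mm, rim 118 mm high, origin: centre of underside. Two square wells 28 x 28 mm, 108 mm deep (floor 10 mm high), centres at x = 0, y = +-22 mm. A ledge on its -x side carries two colour tags (tops 122 mm high). Brass cover rails 4 mm thick at y = +-44.5 mm, from x = -20 to 80 mm, tops 125 mm high.
- tag_black: black ebony block 20 x 30 x 10 mm fixed on the ledge, 32 mm on the -x side of the centre of the well it marks (which of the two wells varies). Origin: centre of its underside, 112 mm high; axes as the rod box.
- tag_red: red padauk block, the same, marks the other well
- well_black_floor (a point): centre of the floor of the black-tagged well
- well_red_floor (a point): centre of the floor of the red-tagged well
- well_black_mouth (a point): centre of the mouth of the black-tagged well, at the rim, 118 mm high
- well_red_mouth (a point): centre of the mouth of the red-tagged well
- cover (a joint): travel (m) of the dark wooden dust cover along +x of the rod box (away from the tags): 0 = shut over both wells, 0.050 = fully back. Starts at or within 8 mm of shut; friction 1.5 N. The cover plate is 40 x 84 x 5 mm, its top 124 mm high.
- cover_tab (a point): centre of the upright brass tab on the cover: 14 mm along the travel, 24 mm across, 28 mm tall, from 124 to 152 mm height; shut, it stands over the middle of the box
- weight: green glass weight, 72 mm across, 46 mm high, origin at the centre of its underside; leave alone
- gauge: boxwood cutting gauge with a 170 mm brass beam along x, 46 mm high, origin under the middle of the beam; leave alone
- key_a: ebony dovetail key, 60 x 24 x 12 mm, lying flat, origin under its centre, long axis x; leave alone
- key_b: the second ebony dovetail key, same size; leave alone
- mulberry_box: mulberry box, half lacquered red, 110 x 80 x 60 mm, origin under its centre; leave alone
There are look-alikes about, which are no part of the job. What is shaped like the rod_black but pink or turquoise is not meant.

How it is judged:
On the way, in this order (a step that is already met when the one before it is completed fails the run):
1. the cover is slid right back (over 43 of 50 mm) (value of joint cover above 0.043 m), for 0.1 s.
2. one of the two rods stands in its own well (((horizontal distance between rod_black_mid and well_black_floor below 0.013 m and height (world z) of rod_black_mid between 0.05 and 0.07 m and angle between the z axis of rod_black and the z axis of rodbox, either way round below 0.25 rad) or (horizontal distance between rod_red_mid and well_red_floor below 0.013 m and height (world z) of rod_red_mid between 0.05 and 0.07 m and angle between the z axis of rod_red and the z axis of rodbox, either way round below 0.25 rad))), for 0.2 s.
3. both rods stand in their own wells (horizontal distance between rod_black_mid and well_black_floor below 0.013 m and height (world z) of rod_black_mid between 0.05 and 0.07 m and angle between the z axis of each of rod_black, rod_red and the z axis of rodbox, either way round below 0.25 rad and horizontal distance between rod_red_mid and well_red_floor below 0.013 m and height (world z) of rod_red_mid between 0.05 and 0.07 m), for 0.2 s.
4. the cover is shut (value of joint cover below 0.005 m), for 0.2 s.
At the end, for the whole second after the job is handed in: The black and red rods stand at rest on the floor of the wells behind the tags of their own colour (middle of the rod within 13 mm sideways of the well's centre, 50 to 70 mm high, within 0.25 rad of upright), and the cover is shut to within 5 mm (all of step 3 and linear speed of each of rod_black, rod_red below 0.02 m/s and value of joint cover below 0.005 m); the robot touches nothing.
It fails at once if the yellow or the pale rod is moved more than 20 mm (distance of any of rod_yellow, rod_pale from where it was at the start of the episode above 0.02 m).
It fails at once if a dovetail key is moved more than 30 mm (distance of any of key_a, key_b from where it was at the start of the episode above 0.03 m).
It fails at once if the glass weight, the cutting gauge or the mulberry box is moved more than 30 mm (distance of any of weight, gauge, mulberry_box from where it was at the start of the episode above 0.03 m).
It also fails if it takes over 70 s, if anything falls off the work surface, if the arm or the gripper's body presses on something with over 40 N, if the wrist force passes 120 N, or if a joint passes its speed limit or range.

ROBOT

A 7-joint arm with a two-finger parallel gripper is mounted at the origin on the work surface. World frame = base frame: x ahead of the robot, y to its left, z up, the work surface at z = 0. Lengths are in m, angles in rad, forces in N, time in s.
With the tool pointing down it reaches from about 0.35 to 0.9 m from the base axis. Payload 7.2 kg.
Tool frame: the origin (TCP) lies between the finger pads; the fingertips stand 8 mm ahead of it and the grasp point (between the pads) lies 11 mm behind it; y points along the fingers, x is the direction in which the jaws open and shut, and the axes are right-handed (so a half turn about y gives the same grasp; the last joint's range is limited). The gripper opens to 85 mm and grips with 20 to 120 N. Pads are 22 mm wide; open, the fingers measure 114 mm over their backs; the gripper's body (76 mm by 85 mm) begins 54 mm behind the grasp point. The pads swing forward as they close: fully open they stand 13 mm farther back than shut.
Start: joints at [1.13, 0.411, -0.013, 1.596, 0.006, 1.134, -0.082], TCP at [0.228, -0.582, 0.239] pointing down, gripper open.
Joint ranges: [-2.95, 2.95], [-0.29, 1.99], [-1.47, 1.44], [0.14, 2.54], [-1.03, 4.17], [0.13, 1.85], [-2.86, 2.86]. Speed limits (rad/s): [2.39, 2.39, 3.01, 3.01, 3.14, 3.14, 3.14].

INTERFACE

Orientations are given as [roll, pitch, yaw] about the fixed x, y, z axes, in that order (R = Rz(yaw) Ry(pitch) Rx(roll)).
In Python, from workcell import r, optics gives the robot as it stands.
- The arm moves only by the shell command python3 -m pendant 'ROWS' [FORCE]. ROWS is JSON, a list that holds one entry, the list of rows, each a list of 7 numbers: the shift along the tool's x, y, z in units of 0.08 m (1.0 is 0.08 m), then the turn, a rotation vector about the tool's x, y, z in units of pi rad (1.0 is pi rad), then the opening, from 0 (shut) to 1 (fully open). A call has 1 to 8 rows; each row is the pose to reach, as a shift and turn from the pose measured when the call began, along the tool's axes at that moment, turning the shorter way round; what a row does not reach only later rows make up. A row lasts 1/10 s, in which the tool goes at most 50 mm and 8.59 degrees, less where a joint would pass 70% of its speed; a pose out of reach is approached as far as the arm can. A call with a number of a shift or a turn outside -1 to 1 is refused whole. A call with a gripper value outside its range is refused whole. The fingers move at their own pace and stop on an object; FORCE is the grip in N (left out, the last holds). Time passes only in rows, so rows that repeat a pose let the fingers close. It gives the time, the measured TCP pose, the force and the opening at its end, in the units of the state.
- r.sense(): the state, without advancing time (a new reading comes with each control period).
- optics.grab_frame(name): name is "scene" or "top"; returns the picture (480x640x3 uint8, blue, green, red); there is no depth.
- optics.camera_model(name): a dict with "fx", "fy", "cx", "cy" (pixels), "origin" and "attitude" of the camera in the world. Camera axes: x right, y up, looking along -z (the intrinsics and any distortion apply to the point x, -y, -z); pixel columns grow to the right and rows downward; lengths in m; the calibration is good to about 2 mm. A picture is of the moment at which its call begins. camera_model takes no time and is no camera call.
- r.finish_job(): hands the job in, once; it reports no verdict.
The state is a dict: "time_s": time; "q": joint angles; "qvel": joint speeds; "effort": joint torques, N m; "tool_pos": TCP position; "tcp_rot": TCP orientation; "ft_force": force on the tool from outside, world axes, zero at the start; "torque": the same for the moment, N m; "gripper_width": finger opening in m.
Only numpy, scipy, OpenCV 4.12 (cv2) and the standard library are available. Lean on these libraries where they do the work, as an engineer would, in place of code of your own. Each camera call takes 0.05 s, during which the arm holds its last target. There are 200 camera calls.

## Working session

There is one attempt and no reset: what is moved stays moved. The work goes in short steps, Python scripts to look and compute and a shell command to move; the robot and the scene stay as the last step left them, time stands still between calls to the robot, and variables do not carry over. Pictures are saved under pics/ and viewed, about 8 in all and at most 12, crops included, and the job is handed in when it is done.

```bash
ls; mkdir -p pics
python3 - <<'E'
from workcell import r, optics
import cv2
print(r.sense())
for n in("scene","top"):
    cv2.imwrite(f"pics/{n}0.png",optics.grab_frame(n)); print(n,optics.camera_model(n))
E
```

```text
pics
{'time_s': 0.0, 'q': array([ 1.12978696,  0.41192265, -0.0127211 ,  1.59705834,  0.00558751,
        1.13432917, -0.08220892]), 'qvel': array([-4.02458772e-04,  6.45403354e-04, -5.54889217e-04, -1.33317284e-03,
        9.49852414e-04, -3.74624271e-05,  1.32725437e-03]), 'effort': array([-6.36712939e-04, -6.00631428e+01,  6.81408104e-01, -2.99404603e+01,
        1.37142098e-02,  1.09007253e-02,  6.51501381e-06]), 'tool_pos': array([ 0.22743202, -0.58161158,  0.238433  ]), 'tcp_rot': array([-1.57090118,  0.00167881, -1.19796823]), 'ft_force': array([0.07016597, 0.47015267, 0.30083918]), 'torque': array([-0.0215682 ,  0.00624584,  0.00798593]), 'gripper_width': 0.08477831102047817}
scene {'fx': 577.5183036863281, 'fy': 577.5183036863281, 'cx': 310.07907104626406, 'cy': 224.06688320219382, 'origin': array([1.07447664, 0.40702663, 0.86590973]), 'attitude': array([7.04736221e-01, 5.29098550e-05, 2.26101928e+00])}
top {'fx': 512.4540939687754, 'fy': 512.4540939687754, 'cx': 314.75748338042956, 'cy': 235.45223473433356, 'origin': array([ 0.45258948, -0.0019132 ,  0.96876982]), 'attitude': array([ 0.11530791, -0.00621405, -1.56521296])}
```

View pics/top0.png

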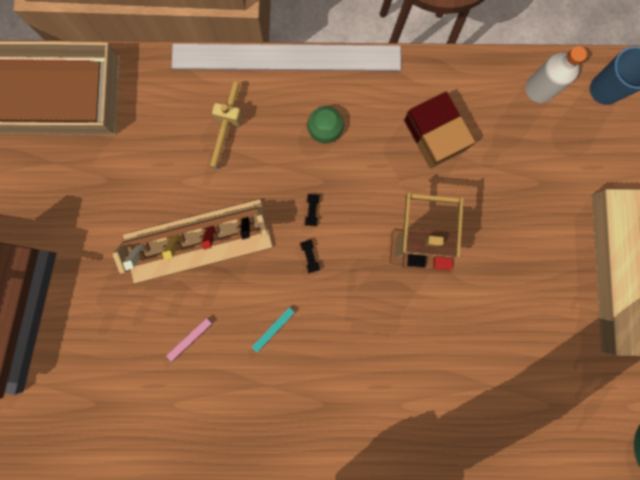

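View pics/scene0.png

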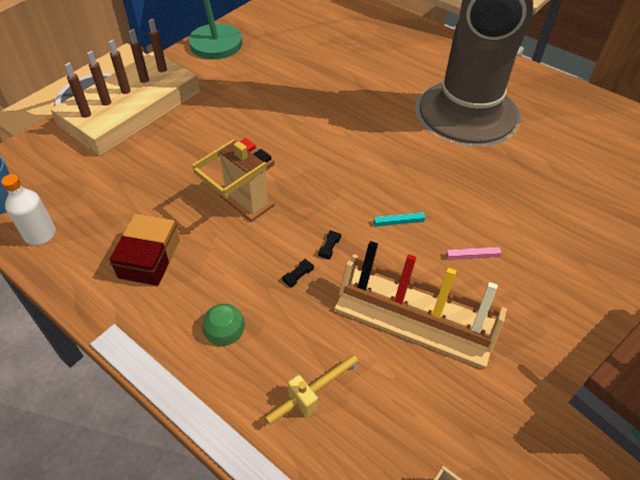

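Run:
```python
import cv2,numpy as np
t=cv2.imread("pics/top0.png");s=cv2.imread("pics/scene0.png")
def c(im,x,y,w,h,k):
    o=cv2.resize(im[y:y+h,x:x+w],None,fx=k,fy=k,interpolation=cv2.INTER_CUBIC)
    for i in range(0,w,10): cv2.line(o,(i*k,0),(i*k,6 if (x+i)%50 else 14),(255,255,255),1)
    for i in range(0,h,10): cv2.line(o,(0,i*k),(6 if (y+i)%50 else 14,i*k),(255,255,255),1)
    return o
a=np.zeros((600,800,3),np.uint8)
def put(o,x,y): a[y:y+o.shape[0],x:x+o.shape[1]]=o
put(c(t,110,190,170,100,3),0,0)       # 510x300
put(c(t,400,180,70,100,4)[:300],515,0)
put(c(s,330,230,180,95*1,3)[:295],0,302)
put(c(s,190,130,85,90,3),543,310)
cv2.imwrite("pics/crop0.png",a)
```

```text
(no output)
```

View pics/crop0.png

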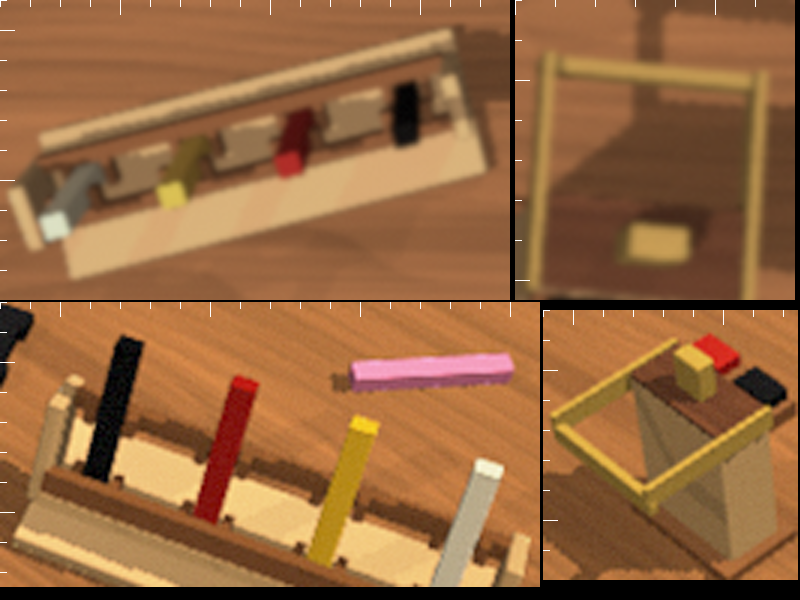

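```bash
cat > h.py <<'E'
import numpy as np
from scipy.spatial.transform import Rotation as Ro
from scipy.optimize import least_squares
from workcell import r, optics
CM={n:optics.camera_model(n) for n in("scene","top")}
def proj(n,P):
    c=CM[n]; p=(np.atleast_2d(P)-c["origin"])@Ro.from_euler("xyz",c["attitude"]).as_matrix()
    return np.c_[c["fx"]*p[:,0]/-p[:,2]+c["cx"], c["fy"]*-p[:,1]/-p[:,2]+c["cy"]]
def W(p,L):
    L=np.atleast_2d(L); c,s=np.cos(p[2]),np.sin(p[2])
    return np.c_[p[0]+c*L[:,0]-s*L[:,1],p[1]+s*L[:,0]+c*L[:,1],L[:,2]]
E
cat > fit.py <<'E'
from h import *
np.set_printoptions(precision=4,suppress=True)
Y=np.array([99,33,-33,-99])/1e3
L=np.c_[[-.0288]*4,Y,[.1213]*4]
px={"top":[(128,265),(167.3,254.7),(206.7,244),(245,236)],"scene":[(492.7,285),(451.3,270.7),(411.7,256.7),(373.3,243.7)]}
f=lambda p:np.concatenate([(proj(n,W(p,L))-px[n]).ravel() for n in px])
s=least_squares(f,[.45,.25,.2]);print("rack",s.x);print(s.fun.reshape(-1,2))
print("tops",W(s.x,L))
pb={"top":[(417,261),(443.5,263.5),(435.75,240.75)],"scene":[(263.3,153.7),(248.3,143),(240.3,144.3)]}
def g(p):
    B=[[-.032,.022,.122],[-.032,-.022,.122],[p[3],0,.152]]
    return np.concatenate([(proj(n,W(p,B))-pb[n]).ravel() for n in pb])
s=least_squares(g,[.45,-.2,0,0]);print("box",s.x);print(s.fun.reshape(-1,2))
E
python3 fit.py
```

```text
rack [0.5538 0.2129 0.2569]
[[-0.0431 -0.6455]
 [-0.2087 -0.2486]
 [-0.6844  0.6014]
 [-0.2686 -1.1958]
 [ 0.041  -0.3392]
 [ 0.0642 -0.5463]
 [-0.1205 -0.4952]
 [-0.0033 -0.9175]]
tops [[0.5008 0.3014 0.1213]
 [0.5176 0.2375 0.1213]
 [0.5344 0.1737 0.1213]
 [0.5511 0.1099 0.1213]]
box [ 0.5386 -0.2005 -0.0974  0.0012]
[[-0.3829  0.1413]
 [-0.4148  0.3828]
 [-0.022   0.0268]
 [-0.4456 -0.0465]
 [-0.7411 -0.4264]
 [ 0.0666  0.1752]]
```

```bash
cat >> h.py <<'E'
def Rt(yaw,lean=0,ryaw=0):
    "tool x along (cos yaw,sin yaw); y down, tipped by lean about tool x"
    R=Ro.from_euler("xyz",[-np.pi/2,0,yaw]); return R*Ro.from_rotvec([lean,0,0])
def go(pos,R,tag=""):
    s=r.sense(); R0=Ro.from_euler("xyz",s["tcp_rot"])
    d=R0.inv().apply(np.array(pos)-s["tool_pos"])/.08; w=(R0.inv()*R).as_rotvec()/np.pi
    print(tag,"t",round(s["time_s"],2),"pos",s["tool_pos"].round(4),"ft",s["ft_force"].round(1),"w",round(s["gripper_width"],4),"\n shift",d.round(3),"turn",w.round(3))
BOX=np.array([.5386,-.2005,-.0974]); RACK=np.array([.5538,.2129,.2569])
RB=Rt(BOX[2]-np.pi/2); RK=Rt(RACK[2]-np.pi/2)
# rack: pointing dir in rack frame (sin.42,0,-cos.42)
c,s_=np.cos(RACK[2]),np.sin(RACK[2])
y_=np.array([c*np.sin(.42),s_*np.sin(.42),-np.cos(.42)]); x_=np.array([s_,-c,0]); RL=Ro.from_matrix(np.c_[x_,y_,np.cross(x_,y_)])
E
m="python3 -m pendant"
python3 -m pendant '[[[-0.5,0,0.9,0,0,0,0.5],[-0.5,0,0.9,0,0,0,0.5],[-0.5,0,0.9,0,0,0,0.5]]]' 20
python3 -m pendant '[[[-0.5,0,0.9,0,0,0,0.5],[-0.5,0,0.9,0,0,0,0.5],[-0.5,0,0.9,0,0,0,0.5]]]'
python3 -c "
from h import *
go(W(BOX,[.0012,0,.20])[0],RB)"
```

```text
time_s: 0.4
tool_pos: [0.2843, -0.514, 0.2383]
tcp_rot: [-1.568, 0.003, -1.191]
ft_force: [-0.8, 0.2, 0.6]
gripper_width: 0.0443
time_s: 0.7
tool_pos: [0.3405, -0.4456, 0.2384]
tcp_rot: [-1.566, 0.005, -1.183]
ft_force: [0.3, 0.3, -0.3]
gripper_width: 0.0427
 t 0.7 pos [ 0.3405 -0.4456  0.2384] ft [ 0.3  0.3 -0.3] w 0.0427 
 shift [-1.891  0.507  3.461] turn [-0.001  0.154 -0.002]
```

```bash
python3 -m pendant '[[[-0.5,0,0.95,0,0,0,0.5],[-0.5,0,0.95,0,0,0,0.5],[-0.5,0,0.95,0,0,0,0.5]]]'
python3 -m pendant '[[[-0.5,0,0.95,0,0,0,0.5],[-0.5,0,0.95,0,0,0,0.5],[-0.5,0,0.95,0,0,0,0.5]]]'
python3 -m pendant '[[[-0.5,0,0.95,0,0,0,0.5],[-0.5,0,0.95,0,0,0,0.5],[-0.5,0,0.95,0,0.04,0,0.5],[-0.5,0,0.95,0,0.08,0,0.5],[-0.5,0,0.95,0,0.12,0,0.5],[-0.5,0,0.95,0,0.15,0,0.5],[-0.5,0,0.95,0,0.15,0,0.5]]]'
python3 -c "
from h import *
go(W(BOX,[.0012,0,.20])[0],RB)"
```

```text
time_s: 1.0
tool_pos: [0.3999, -0.375, 0.239]
tcp_rot: [-1.563, 0.006, -1.175]
ft_force: [-1.1, -0.3, 1.7]
gripper_width: 0.0427
time_s: 1.3
tool_pos: [0.4582, -0.304, 0.2398]
tcp_rot: [-1.561, 0.008, -1.167]
ft_force: [-0.2, 0.2, -0.6]
gripper_width: 0.0428
time_s: 2.0
tool_pos: [0.5119, -0.2387, 0.2406]
tcp_rot: [-1.566, 0.011, -1.641]
ft_force: [0.2, -0.6, 0.2]
gripper_width: 0.0428
 t 2.0 pos [ 0.5119 -0.2387  0.2406] ft [ 0.2 -0.6  0.2] w 0.0428 
 shift [-0.493  0.515  0.313] turn [-0.001  0.009 -0.004]
```

```bash
python3 -m pendant '[[[-0.49,0.5,0.31,0,0.009,-0.004,0.5],[-0.49,0.5,0.31,0,0.009,-0.004,0.5],[-0.49,0.5,0.31,0,0.009,-0.004,0.5],[-0.49,0.5,0.31,0,0.009,-0.004,0.5]]]'
python3 - <<'E'
from h import *
import cv2
go(W(BOX,[.0012,0,.136])[0],RB)
t,s=optics.grab_frame("top"),optics.grab_frame("scene")
a=np.hstack([cv2.resize(t[170:290,380:500],(400,400),interpolation=2),cv2.resize(s[60:200,180:320],(400,400),interpolation=2)])
cv2.imwrite("pics/c1.png",a)
E
```

```text
time_s: 2.4
tool_pos: [0.5392, -0.2021, 0.2013]
tcp_rot: [-1.567, -0.002, -1.668]
ft_force: [-0.1, -0.7, 0.4]
gripper_width: 0.0425
 t 2.4 pos [ 0.5392 -0.2021  0.2013] ft [-0.1 -0.7  0.4] w 0.0425 
 shift [-0.02   0.816  0.003] turn [-0.001  0.     0.001]
```

View pics/c1.png

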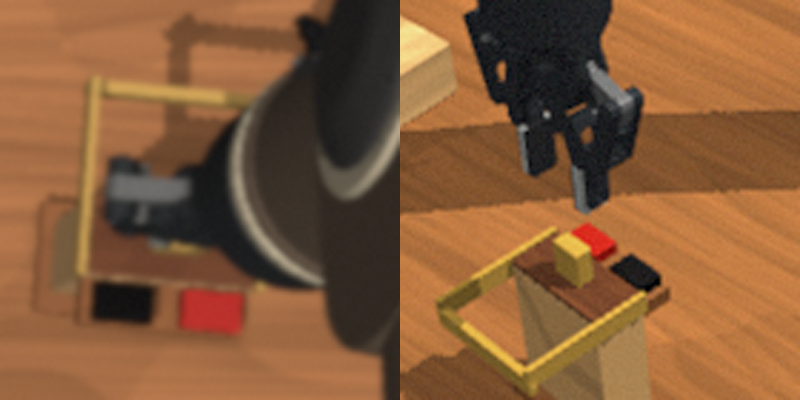

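The gripper stands above the brass tab (tab ≈ (573,258) in the right crop), jaws across the box; black tag left, red tag right. Going down to grip.

```bash
python3 -m pendant '[[[-0.02,0.4,0,0,0,0,0.5],[-0.02,0.65,0,0,0,0,0.5],[-0.02,0.81,0,0,0,0,0.5],[-0.02,0.81,0,0,0,0,0.5]]]'
python3 -m pendant '[[[0,0,0,0,0,0,0.2],[0,0,0,0,0,0,0.2],[0,0,0,0,0,0,0.2],[0,0,0,0,0,0,0.2],[0,0,0,0,0,0,0.2]]]' 20
python3 -c "
from h import *
go(W(BOX,[.0512,0,.138])[0],RB)"
```

```text
time_s: 2.9
tool_pos: [0.5387, -0.2018, 0.1361]
tcp_rot: [-1.568, -0.002, -1.671]
ft_force: [-0.3, 0.3, 0.6]
gripper_width: 0.0427
time_s: 3.4
tool_pos: [0.5394, -0.2016, 0.1373]
tcp_rot: [-1.566, -0.002, -1.67]
ft_force: [-1.2, 3.3, 6.5]
gripper_width: 0.0231
 t 3.4 pos [ 0.5394 -0.2016  0.1373] ft [-1.2  3.3  6.5] w 0.0231 
 shift [-0.014 -0.006  0.629] turn [-0.002 -0.001  0.001]
```

```bash
python3 -m pendant '[[[0,0,0.15,0,0,0,0.2],[0,0,0.3,0,0,0,0.2],[0,0,0.45,0,0,0,0.2],[0,0,0.6,0,0,0,0.2],[0,0,0.64,0,0,0,0.2],[0,0,0.64,0,0,0,0.2]]]'
python3 -c "
from h import *
go(W(BOX,[.0512,0,.138])[0],RB)"
```

```text
time_s: 4.0
tool_pos: [0.5889, -0.206, 0.1373]
tcp_rot: [-1.571, -0.001, -1.67]
ft_force: [-11.0, 5.0, 8.5]
gripper_width: 0.0234
 t 4.0 pos [ 0.5889 -0.206   0.1373] ft [-11.    5.    8.5] w 0.0234 
 shift [-0.007 -0.009  0.007] turn [ 0.    -0.001  0.   ]
```

```bash
cat >> h.py <<'E'
def grasp(y,back,depth=.025):  # y place in rack
    top=W(RACK,[-.0288,y,.1213])[0]; return top+y_*(depth-back)
E
python3 -m pendant '[[[0,0,0.625,0,0,0,0.5],[0,0,0,0,0,0,0.5],[0,0,0,0,0,0,0.5]]]'
python3 -m pendant '[[[0,-0.5,0,0,0,0,0.5],[0,-1,0,0,0,0,0.5],[0,-1,0,0,0,0,0.5]]]'
python3 - <<'E'
from h import *
import cv2
go(grasp(-.099,.09),RL,"black")
cv2.imwrite("pics/s2.png",optics.grab_frame("scene"))
E
```

```text
time_s: 4.3
tool_pos: [0.5854, -0.2065, 0.1327]
tcp_rot: [-1.581, -0.0, -1.671]
ft_force: [-1.6, 0.1, 0.8]
gripper_width: 0.0422
time_s: 4.6
tool_pos: [0.5899, -0.2083, 0.2189]
tcp_rot: [-1.571, -0.003, -1.672]
ft_force: [0.9, -0.3, 0.4]
gripper_width: 0.043
black t 4.6 pos [ 0.5899 -0.2083  0.2189] ft [ 0.9 -0.3  0.4] w 0.043 
 shift [-3.792  0.466 -1.196] turn [ 0.132 -0.112  0.025]
```

Run:
```python
import cv2
s=cv2.imread("pics/s2.png");cv2.imwrite("pics/s2c.png",cv2.resize(s[60:210,160:360],None,fx=4,fy=4,interpolation=2))
from h import *
for d in (.04,.045,.05): print(proj("scene",W(BOX,[[d,0,.152],[d-.02,.04,.124],[d-.02,-.04,.124]])).round(1).tolist())
```

```text
[[224.0, 154.7], [248.2, 171.3], [220.4, 150.3]]
[[221.9, 156.0], [246.1, 172.7], [218.4, 151.5]]
[[219.7, 157.3], [244.0, 174.0], [216.3, 152.8]]
```

View pics/s2c.png

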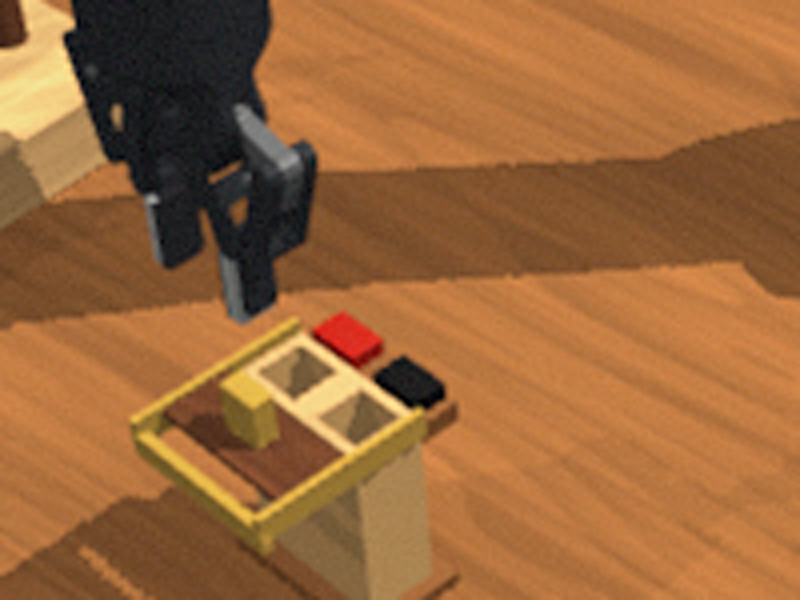

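Both wells are open; the tab sits at about 45–50 mm (back far enough, stop force was felt). Moving to the black rod.

```bash
python3 -m pendant '[[[-0.6,0,-0.2,0,0,0,0.5],[-1,0,-0.35,0,0,0,0.5],[-1,0,-0.35,0,0,0,0.5]]]'
python3 -m pendant '[[[-0.6,0,-0.2,0,0,0,0.5],[-1,0,-0.35,0,0,0,0.5],[-1,0,-0.35,0,0,0,0.5]]]'
python3 -m pendant '[[[-0.6,0,-0.2,0,0,0,0.5],[-1,0,-0.35,0,0,0,0.5],[-1,0,-0.35,0,0,0,0.5]]]'
python3 -m pendant '[[[-0.6,0,-0.2,0.03,-0.03,0,0.5],[-1,0,-0.35,0.06,-0.06,0.01,0.5],[-1,0,-0.35,0.1,-0.08,0.02,0.5],[-1,0,-0.35,0.13,-0.11,0.025,0.5],[-1,0,-0.35,0.13,-0.11,0.025,0.5]]]'
python3 -c "
from h import *
go(grasp(-.099,.09),RL,'black')"
```

```text
time_s: 4.95
tool_pos: [0.5686, -0.1199, 0.2158]
tcp_rot: [-1.574, -0.0, -1.666]
ft_force: [0.4, -0.8, 0.4]
gripper_width: 0.0427
time_s: 5.25
tool_pos: [0.5476, -0.0319, 0.2156]
tcp_rot: [-1.575, 0.002, -1.658]
ft_force: [0.1, 1.0, 0.2]
gripper_width: 0.0425
time_s: 5.55
tool_pos: [0.5259, 0.0555, 0.2157]
tcp_rot: [-1.576, 0.004, -1.651]
ft_force: [-0.3, 0.2, 0.1]
gripper_width: 0.0427
time_s: 6.05
tool_pos: [0.5026, 0.1353, 0.215]
tcp_rot: [-1.161, 0.01, -1.299]
ft_force: [-0.2, 0.0, -0.6]
gripper_width: 0.0426
black t 6.05 pos [0.5026 0.1353 0.215 ] ft [-0.2  0.  -0.6] w 0.0426 
 shift [ 0.469  0.456 -0.016] turn [ 0.003  0.003 -0.005]
```

```bash
python3 -m pendant '[[[0.3,0.2,-0.02,0,0,0,0.5],[0.47,0.46,-0.02,0.003,0.003,-0.005,0.5],[0.47,0.46,-0.02,0.003,0.003,-0.005,0.5],[0.47,0.46,-0.02,0.003,0.003,-0.005,0.5]]]'
python3 - <<'E'
from h import *
import cv2
go(grasp(-.099,.0),RL,'black')
s,t=optics.grab_frame("scene"),optics.grab_frame("top")
a=np.hstack([cv2.resize(s[150:300,320:470],(400,400),interpolation=2),cv2.resize(t[170:290,180:300],(400,400),interpolation=2)])
cv2.imwrite("pics/c3.png",a)
E
```

```text
time_s: 6.45
tool_pos: [0.5259, 0.1028, 0.18]
tcp_rot: [-1.154, -0.0, -1.316]
ft_force: [-0.9, -0.2, 0.4]
gripper_width: 0.0425
black t 6.45 pos [0.5259 0.1028 0.18  ] ft [-0.9 -0.2  0.4] w 0.0425 
 shift [-0.006  1.116  0.003] turn [ 0.001 -0.001  0.   ]
```

View pics/c3.png

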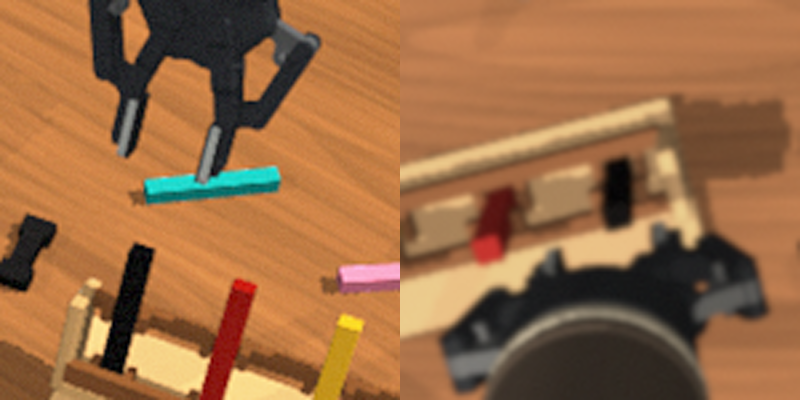

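Black rod (137,250 left crop; between fingertips when extended along its axis) lines up. Descending along the rod.

```bash
python3 -m pendant '[[[0,0.4,0,0,0,0,0.5],[0,0.7,0,0,0,0,0.5],[0,0.7,0,0,0,0,0.5]]]'
python3 -m pendant '[[[0,0.2,0,0,0,0,0.5],[0,0.41,0,0,0,0,0.5],[0,0.41,0,0,0,0,0.5],[0,0.41,0,0,0,0,0.1],[0,0.41,0,0,0,0,0.1],[0,0.41,0,0,0,0,0.1],[0,0.41,0,0,0,0,0.1],[0,0.41,0,0,0,0,0.1]]]' 30
python3 -c "
from h import *
go(grasp(-.099,.0),RL,'black')"
```

```text
time_s: 6.85
tool_pos: [0.5476, 0.1101, 0.1282]
tcp_rot: [-1.155, -0.0, -1.313]
ft_force: [1.0, 0.5, -0.2]
gripper_width: 0.0426
time_s: 7.65
tool_pos: [0.5607, 0.1134, 0.0995]
tcp_rot: [-1.153, -0.0, -1.314]
ft_force: [-5.3, 0.5, 8.6]
gripper_width: 0.0133
black t 7.65 pos [0.5607 0.1134 0.0995] ft [-5.3  0.5  8.6] w 0.0133 
 shift [ 0.013  0.011 -0.005] turn [0.001 0.    0.   ]
```

```bash
python3 -m pendant '[[[0,-0.4,0,0,0,0,0.1],[0,-0.8,0,0,0,0,0.1],[0,-1,0,0,0,0,0.1],[0,-1,0,0,0,0,0.1]]]'
python3 -m pendant '[[[0,-0.5,0,-0.03,0,0,0.1],[0,-1,0,-0.06,0,0,0.1],[0,-1,0,-0.1,0,0,0.1],[0,-1,0,-0.13,0,0,0.1],[0,-1,0,-0.13,0,0,0.1]]]'
python3 -c "
from h import *
go(W(BOX,[0,.022,.255])[0],RB,'well')"
```

```text
time_s: 8.05
tool_pos: [0.5299, 0.1049, 0.1753]
tcp_rot: [-1.149, -0.001, -1.314]
ft_force: [0.1, -0.2, 0.0]
gripper_width: 0.0134
time_s: 8.55
tool_pos: [0.5, 0.0969, 0.2475]
tcp_rot: [-1.559, -0.001, -1.315]
ft_force: [-0.7, 0.1, -0.1]
gripper_width: 0.0135
well t 8.55 pos [0.5    0.0969 0.2475] ft [-0.7  0.1 -0.1] w 0.0135 
 shift [ 3.461 -0.096 -0.378] turn [-0.004  0.112 -0.   ]
```

```bash
python3 -m pendant '[[[0.5,-0.1,-0.05,0,0,0,0.1],[1,-0.1,-0.1,0,0,0,0.1],[1,-0.1,-0.1,0,0,0,0.1]]]'
python3 -m pendant '[[[0.5,0,-0.05,0,0,0,0.1],[1,0,-0.1,0,0,0,0.1],[1,0,-0.1,0,0,0,0.1]]]'
python3 -m pendant '[[[0.5,0,-0.05,0,0.03,0,0.1],[1,0,-0.1,0,0.06,0,0.1],[1,0,-0.1,0,0.09,0,0.1],[1,0,-0.1,0,0.11,0,0.1],[1,0,-0.1,0,0.11,0,0.1]]]'
python3 -c "
from h import *
go(W(BOX,[0,.022,.255])[0],RB,'well')"
```

```text
time_s: 8.85
tool_pos: [0.5126, 0.0112, 0.2541]
tcp_rot: [-1.56, -0.004, -1.323]
ft_force: [-0.6, -0.6, -0.8]
gripper_width: 0.0132
time_s: 9.15
tool_pos: [0.524, -0.0746, 0.2531]
tcp_rot: [-1.561, -0.007, -1.331]
ft_force: [0.3, 1.3, -0.4]
gripper_width: 0.0132
time_s: 9.65
tool_pos: [0.5348, -0.1538, 0.2525]
tcp_rot: [-1.559, -0.003, -1.678]
ft_force: [0.4, 0.9, -0.5]
gripper_width: 0.0131
well t 9.65 pos [ 0.5348 -0.1538  0.2525] ft [ 0.4  0.9 -0.5] w 0.0131 
 shift [ 0.3   -0.029  0.107] turn [-0.004 -0.003  0.001]
```

```bash
python3 -m pendant '[[[0.3,0,0.11,-0.004,-0.003,0,0.1],[0.3,0,0.11,-0.004,-0.003,0,0.1],[0.3,0,0.11,-0.004,-0.003,0,0.1],[0.3,0,0.11,-0.004,-0.003,0,0.1]]]'
python3 - <<'E'
from h import *
import cv2
go(W(BOX,[0,.022,.138])[0],RB,'well')
s,t=optics.grab_frame("scene"),optics.grab_frame("top")
a=np.hstack([cv2.resize(s[60:210,180:330],(400,400),interpolation=2),cv2.resize(t[180:290,380:490],(400,400),interpolation=2)])
cv2.imwrite("pics/c4.png",a)
p=r.sense()["tool_pos"]
print(proj("scene",[p+[0,0,-.075],p+[0,0,.025]]).round(1))
E
```

```text
time_s: 10.05
tool_pos: [0.5408, -0.1775, 0.2524]
tcp_rot: [-1.572, -0.002, -1.666]
ft_force: [0.2, 0.2, -1.1]
gripper_width: 0.0135
well t 10.05 pos [ 0.5408 -0.1775  0.2524] ft [ 0.2  0.2 -1.1] w 0.0135 
 shift [0.011 1.43  0.002] turn [0.    0.001 0.001]
[[247.9 139.5]
 [243.   93.6]]
```

View pics/c4.png

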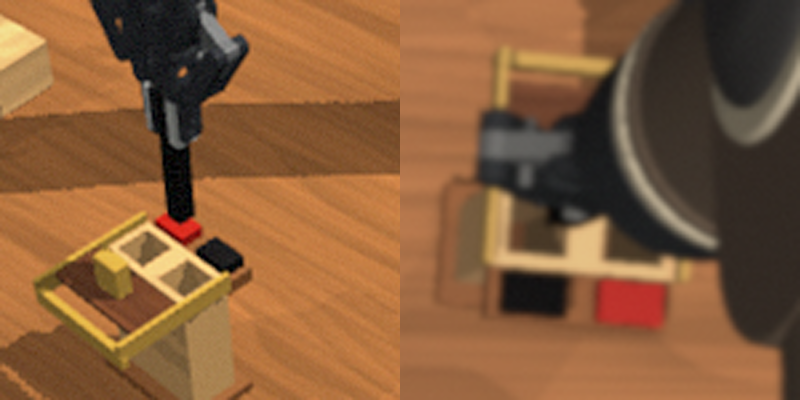

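```bash
python3 -m pendant '[[[0.01,0.3,0,0,0,0,0.1],[0.01,0.6,0,0,0,0,0.1],[0.01,0.6,0,0,0,0,0.1]]]'
python3 -m pendant '[[[0,0.3,0,0,0,0,0.1],[0,0.6,0,0,0,0,0.1],[0,0.82,0,0,0,0,0.1],[0,0.82,0,0,0,0,0.1]]]'
python3 -c "
from h import *
go(W(BOX,[0,.022,.138])[0],RB,'well')"
```

```text
time_s: 10.45
tool_pos: [0.5389, -0.1775, 0.2019]
tcp_rot: [-1.576, -0.001, -1.666]
ft_force: [-0.4, 0.4, -1.3]
gripper_width: 0.0132
time_s: 10.85
tool_pos: [0.5375, -0.1769, 0.1351]
tcp_rot: [-1.58, -0.001, -1.665]
ft_force: [-0.9, -0.0, 0.1]
gripper_width: 0.0134
well t 10.85 pos [ 0.5375 -0.1769  0.1351] ft [-0.9 -0.   0.1] w 0.0134 
 shift [ 0.017 -0.036  0.042] turn [0.003 0.001 0.   ]
```

No contact force. Centre, release, lift.

```bash
python3 -m pendant '[[[0.02,-0.04,0.04,0,0,0,0.1],[0.02,-0.04,0.04,0,0,0,0.1],[0.02,-0.04,0.04,0,0,0,0.1],[0.02,-0.04,0.04,0,0,0,0.45],[0.02,-0.04,0.04,0,0,0,0.45],[0.02,-0.04,0.04,0,0,0,0.45],[0.02,-0.04,0.04,0,0,0,0.45]]]'
python3 -m pendant '[[[0,-0.5,0,0,0,0,0.45],[0,-1,0,0,0,0,0.45],[0,-1,0,0,0,0,0.45]]]'
python3 - <<'E'
from h import *
import cv2
go(grasp(-.033,.09),RL,'red')
s,t=optics.grab_frame("scene"),optics.grab_frame("top")
a=np.hstack([cv2.resize(s[60:210,180:330],(400,400),interpolation=2),cv2.resize(t[180:290,380:490],(400,400),interpolation=2)])
cv2.imwrite("pics/c5.png",a)
E
```

```text
time_s: 11.55
tool_pos: [0.5406, -0.1788, 0.1384]
tcp_rot: [-1.58, -0.001, -1.665]
ft_force: [-0.0, -0.1, -0.2]
gripper_width: 0.0383
time_s: 11.85
tool_pos: [0.5442, -0.1795, 0.2239]
tcp_rot: [-1.571, -0.002, -1.665]
ft_force: [0.4, 0.1, -0.1]
gripper_width: 0.0381
red t 11.85 pos [ 0.5442 -0.1795  0.2239] ft [ 0.4  0.1 -0.1] w 0.0381 
 shift [-4.271  0.53  -0.849] turn [ 0.132 -0.11   0.024]
```

View pics/c5.png

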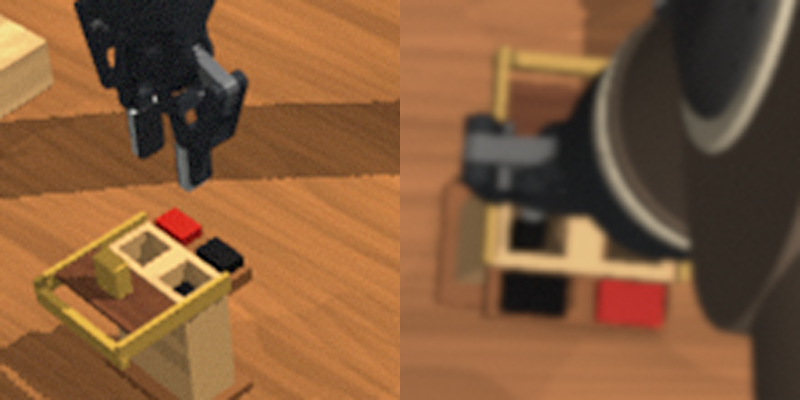

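The black rod is down in the black well (dark end at (183,285) left, (530,235) right), below the rim. Now the red rod.

```bash
python3 -m pendant '[[[-0.6,0,-0.1,0,0,0,0.45],[-1,0,-0.15,0,0,0,0.45],[-1,0,-0.15,0,0,0,0.45]]]'
python3 -m pendant '[[[-0.6,0,-0.1,0,0,0,0.45],[-1,0,-0.2,0,0,0,0.45],[-1,0,-0.2,0,0,0,0.45]]]'
python3 -m pendant '[[[-0.6,0,-0.1,0,0,0,0.45],[-1,0,-0.2,0,0,0,0.45],[-1,0,-0.2,0,0,0,0.45]]]'
python3 -m pendant '[[[-0.6,0,-0.2,0.03,-0.03,0,0.45],[-1,0,-0.3,0.06,-0.06,0.01,0.45],[-1,0,-0.3,0.1,-0.08,0.02,0.45],[-1,0,-0.3,0.13,-0.11,0.025,0.45],[-1,0,-0.3,0.13,-0.11,0.025,0.45]]]'
python3 -c "
from h import *
go(grasp(-.033,.09),RL,'red')"
```

```text
time_s: 12.25
tool_pos: [0.5367, -0.0925, 0.2182]
tcp_rot: [-1.58, 0.001, -1.658]
ft_force: [0.6, -0.4, 0.4]
gripper_width: 0.0387
time_s: 12.55
tool_pos: [0.5264, -0.0058, 0.2174]
tcp_rot: [-1.582, 0.004, -1.651]
ft_force: [0.2, 0.1, -0.4]
gripper_width: 0.0383
time_s: 12.85
tool_pos: [0.5155, 0.0801, 0.217]
tcp_rot: [-1.584, 0.006, -1.644]
ft_force: [-0.5, -0.4, -0.5]
gripper_width: 0.0385
time_s: 13.35
tool_pos: [0.495, 0.159, 0.216]
tcp_rot: [-1.169, 0.013, -1.291]
ft_force: [0.8, 0.0, -0.9]
gripper_width: 0.0384
red t 13.35 pos [0.495 0.159 0.216] ft [ 0.8  0.  -0.9] w 0.0384 
 shift [-0.043  0.482  0.004] turn [ 0.006  0.005 -0.007]
```

```bash
python3 -m pendant '[[[-0.04,0.2,0,0.006,0.005,-0.007,0.45],[-0.04,0.48,0,0.006,0.005,-0.007,0.45],[-0.04,0.48,0,0.006,0.005,-0.007,0.45],[-0.04,0.48,0,0.006,0.005,-0.007,0.45]]]'
python3 - <<'E'
from h import *
import cv2
go(grasp(-.033,.0),RL,'red')
s,t=optics.grab_frame("scene"),optics.grab_frame("top")
a=np.hstack([cv2.resize(s[170:320,360:510],(400,400),interpolation=2),cv2.resize(t[180:300,130:250],(400,400),interpolation=2)])
cv2.imwrite("pics/c6.png",a)
E
```

```text
time_s: 13.75
tool_pos: [0.5088, 0.166, 0.1803]
tcp_rot: [-1.153, -0.001, -1.317]
ft_force: [-0.3, 1.4, -0.3]
gripper_width: 0.0383
red t 13.75 pos [0.5088 0.166  0.1803] ft [-0.3  1.4 -0.3] w 0.0383 
 shift [-0.013  1.121  0.006] turn [ 0.001 -0.001  0.001]
```

View pics/c6.png

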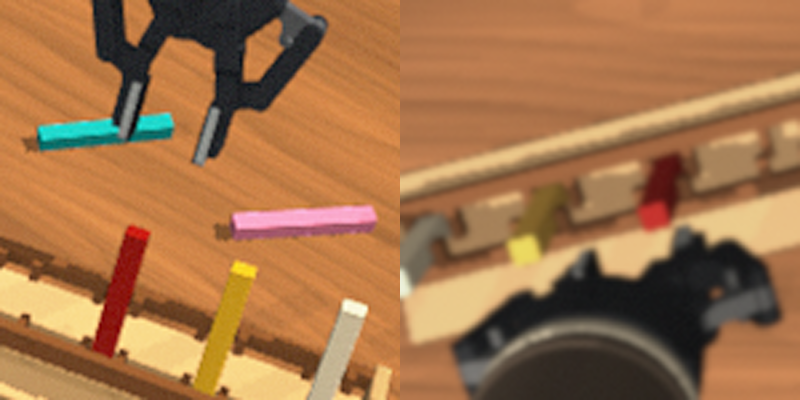

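Red rod (125,290 left crop) lies between the fingertips' line, yellow well outside. Descend and grip.

```bash
python3 -m pendant '[[[0,0.4,0,0,0,0,0.45],[0,0.7,0,0,0,0,0.45],[0,0.7,0,0,0,0,0.45]]]'
python3 -m pendant '[[[0,0.2,0,0,0,0,0.45],[0,0.42,0,0,0,0,0.45],[0,0.42,0,0,0,0,0.45],[0,0.42,0,0,0,0,0.1],[0,0.42,0,0,0,0,0.1],[0,0.42,0,0,0,0,0.1],[0,0.42,0,0,0,0,0.1],[0,0.42,0,0,0,0,0.1]]]' 30
python3 -c "
from h import *
go(grasp(-.033,.0),RL,'red')"
```

```text
time_s: 14.15
tool_pos: [0.531, 0.1714, 0.1285]
tcp_rot: [-1.154, -0.001, -1.317]
ft_force: [-0.6, -0.6, -0.4]
gripper_width: 0.0381
time_s: 14.95
tool_pos: [0.5445, 0.1749, 0.0993]
tcp_rot: [-1.152, -0.001, -1.317]
ft_force: [-3.9, -1.3, 8.8]
gripper_width: 0.0136
red t 14.95 pos [0.5445 0.1749 0.0993] ft [-3.9 -1.3  8.8] w 0.0136 
 shift [-0.018  0.009 -0.004] turn [ 0.    -0.001  0.001]
```

```bash
python3 -m pendant '[[[0,-0.4,0,0,0,0,0.1],[0,-0.8,0,0,0,0,0.1],[0,-1,0,0,0,0,0.1],[0,-1,0,0,0,0,0.1]]]'
python3 -m pendant '[[[0,-0.5,0,-0.03,0,0,0.1],[0,-1,0,-0.06,0,0,0.1],[0,-1,0,-0.1,0,0,0.1],[0,-1,0,-0.13,0,0,0.1],[0,-1,0,-0.13,0,0,0.1]]]'
python3 -m pendant '[[[0.5,-0.1,-0.03,0,0,0,0.1],[1,-0.1,-0.06,0,0,0,0.1],[1,-0.1,-0.06,0,0,0,0.1]]]'
python3 -m pendant '[[[0.5,0,-0.03,0,0,0,0.1],[1,0,-0.06,0,0,0,0.1],[1,0,-0.06,0,0,0,0.1]]]'
python3 -c "
from h import *
go(W(BOX,[0,-.022,.255])[0],RB,'well')"
```

```text
time_s: 15.35
tool_pos: [0.5136, 0.1667, 0.1752]
tcp_rot: [-1.147, -0.001, -1.318]
ft_force: [0.2, -0.0, -0.3]
gripper_width: 0.0136
time_s: 15.85
tool_pos: [0.4837, 0.1584, 0.2474]
tcp_rot: [-1.558, -0.001, -1.32]
ft_force: [-0.2, 0.1, -1.8]
gripper_width: 0.0132
time_s: 16.15
tool_pos: [0.4993, 0.0735, 0.2541]
tcp_rot: [-1.558, -0.004, -1.327]
ft_force: [-1.1, -0.3, -0.8]
gripper_width: 0.0135
time_s: 16.45
tool_pos: [0.5139, -0.0114, 0.2532]
tcp_rot: [-1.559, -0.007, -1.335]
ft_force: [-1.0, 0.6, -1.0]
gripper_width: 0.0132
well t 16.45 pos [ 0.5139 -0.0114  0.2532] ft [-1.   0.6 -1. ] w 0.0132 
 shift [ 2.63  -0.008 -0.342] turn [-0.004  0.106  0.002]
```

```bash
python3 -m pendant '[[[0.5,0,-0.06,0,0,0,0.1],[1,0,-0.13,0,0,0,0.1],[1,0,-0.13,0,0,0,0.1]]]'
python3 -m pendant '[[[0.5,0,-0.06,0,0.03,0,0.1],[1,0,-0.13,0,0.06,0,0.1],[1,0,-0.13,0,0.09,0,0.1],[1,0,-0.13,0,0.105,0,0.1],[1,0,-0.13,0,0.105,0,0.1]]]'
python3 -c "
from h import *
go(W(BOX,[0,-.022,.255])[0],RB,'well')"
```

```text
time_s: 16.75
tool_pos: [0.5219, -0.0976, 0.2525]
tcp_rot: [-1.56, -0.01, -1.343]
ft_force: [-1.0, 0.4, 0.1]
gripper_width: 0.0133
time_s: 17.25
tool_pos: [0.5295, -0.177, 0.2524]
tcp_rot: [-1.557, -0.006, -1.674]
ft_force: [0.1, -0.0, -0.5]
gripper_width: 0.0135
well t 17.25 pos [ 0.5295 -0.177   0.2524] ft [ 0.1 -0.  -0.5] w 0.0135 
 shift [ 0.555 -0.027  0.146] turn [-0.004 -0.002  0.002]
```

```bash
python3 -m pendant '[[[0.3,0,0.1,-0.004,0,0,0.1],[0.56,0,0.15,-0.004,-0.002,0.002,0.1],[0.56,0,0.15,-0.004,-0.002,0.002,0.1],[0.56,0,0.15,-0.004,-0.002,0.002,0.1]]]'
python3 -m pendant '[[[0,0.3,0.02,0,0,0,0.1],[0,0.6,0.02,0,0,0,0.1],[0,0.6,0.02,0,0,0,0.1],[0,0.6,0.02,0,0,0,0.1]]]'
python3 - <<'E'
from h import *
import cv2
go(W(BOX,[0,-.022,.138])[0],RB,'well')
s,t=optics.grab_frame("scene"),optics.grab_frame("top")
a=np.hstack([cv2.resize(s[60:210,180:330],(400,400),interpolation=2),cv2.resize(t[180:290,380:490],(400,400),interpolation=2)])
cv2.imwrite("pics/c7.png",a)
E
```

```text
time_s: 17.65
tool_pos: [0.5366, -0.2221, 0.2523]
tcp_rot: [-1.57, 0.0, -1.666]
ft_force: [0.4, -0.3, 0.9]
gripper_width: 0.0136
time_s: 18.05
tool_pos: [0.5384, -0.221, 0.2046]
tcp_rot: [-1.57, 0.001, -1.665]
ft_force: [0.0, -0.1, 0.1]
gripper_width: 0.0134
well t 18.05 pos [ 0.5384 -0.221   0.2046] ft [ 0.  -0.1  0.1] w 0.0134 
 shift [ 0.021  0.833 -0.023] turn [-0.     0.001 -0.   ]
```

View pics/c7.png

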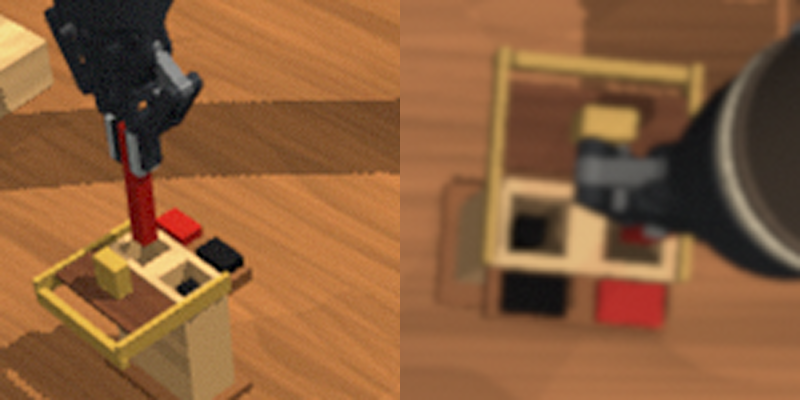

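The red rod's end is entering the red well (143,240 left); the black rod is standing in its own. Lower and release.

```bash
python3 -m pendant '[[[0.02,0.3,0,0,0,0,0.1],[0.02,0.6,0,0,0,0,0.1],[0.02,0.82,0,0,0,0,0.1],[0.02,0.82,0,0,0,0,0.1],[0.02,0.82,0,0,0,0,0.1]]]'
python3 -m pendant '[[[0,0,0,0,0,0,0.1],[0,0,0,0,0,0,0.45],[0,0,0,0,0,0,0.45],[0,0,0,0,0,0,0.45],[0,0,0,0,0,0,0.45]]]'
python3 -m pendant '[[[0,-0.4,0,0,0,0,0.5],[0,-0.7,0,0,0,0,0.5],[0,-0.7,0,0,0,0,0.5],[0,-0.7,0,0,0,0,0.5]]]'
python3 - <<'E'
from h import *
import cv2
go(W(BOX,[.049,0,.20])[0],RB,'tab')
s,t=optics.grab_frame("scene"),optics.grab_frame("top")
a=np.hstack([cv2.resize(s[60:210,180:330],(400,400),interpolation=2),cv2.resize(t[180:290,380:490],(400,400),interpolation=2)])
cv2.imwrite("pics/c8.png",a)
E
```

```text
time_s: 18.65
tool_pos: [0.5398, -0.2234, 0.1413]
tcp_rot: [-1.567, -0.0, -1.665]
ft_force: [-0.0, -0.5, 0.1]
gripper_width: 0.0134
time_s: 19.15
tool_pos: [0.5399, -0.2234, 0.1416]
tcp_rot: [-1.566, -0.0, -1.665]
ft_force: [0.6, -0.2, -0.6]
gripper_width: 0.0385
time_s: 19.55
tool_pos: [0.5397, -0.2235, 0.1979]
tcp_rot: [-1.565, -0.001, -1.665]
ft_force: [-0.7, -0.9, 0.2]
gripper_width: 0.0429
tab t 19.55 pos [ 0.5397 -0.2235  0.1979] ft [-0.7 -0.9  0.2] w 0.0429 
 shift [-0.283 -0.023  0.571] turn [-0.002  0.001  0.   ]
```

View pics/c8.png

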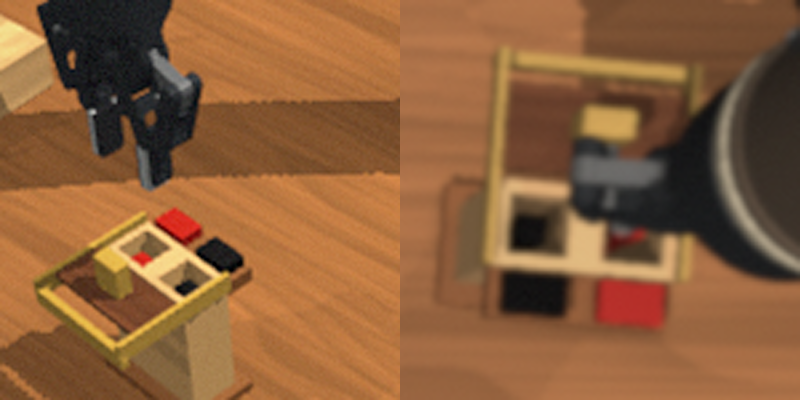

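Both rod ends (red (143,258), black (185,287)) sit below the rim in their own wells. Now the cover.

```bash
python3 -m pendant '[[[-0.28,0,0.3,0,0,0,0.5],[-0.28,0,0.55,0,0,0,0.5],[-0.28,0,0.55,0,0,0,0.5],[-0.28,0,0.55,0,0,0,0.5]]]'
python3 -m pendant '[[[-0.02,0.3,0,0,0,0,0.5],[-0.02,0.55,0,0,0,0,0.5],[-0.02,0.74,0,0,0,0,0.5],[-0.02,0.74,0,0,0,0,0.5]]]'
python3 -c "
from h import *
go(W(BOX,[.049,0,.138])[0],RB,'tab')"
```

```text
time_s: 20.05
tool_pos: [0.5842, -0.205, 0.1954]
tcp_rot: [-1.57, 0.0, -1.665]
ft_force: [-1.6, 0.3, 0.4]
gripper_width: 0.0425
time_s: 20.45
tool_pos: [0.5822, -0.2035, 0.1337]
tcp_rot: [-1.575, 0.001, -1.666]
ft_force: [-0.0, -0.3, -0.3]
gripper_width: 0.0427
tab t 20.45 pos [ 0.5822 -0.2035  0.1337] ft [-0.  -0.3 -0.3] w 0.0427 
 shift [ 0.016 -0.054  0.066] turn [ 0.001  0.001 -0.   ]
```

```bash
python3 -m pendant '[[[0.01,-0.05,0,0,0,0,0.5],[0.01,-0.05,0,0,0,0,0.2],[0.01,-0.05,0,0,0,0,0.2],[0.01,-0.05,0,0,0,0,0.2],[0.01,-0.05,0,0,0,0,0.2],[0.01,-0.05,0,0,0,0,0.2]]]' 20
python3 -m pendant '[[[0,0,-0.15,0,0,0,0.2],[0,0,-0.3,0,0,0,0.2],[0,0,-0.45,0,0,0,0.2],[0,0,-0.55,0,0,0,0.2],[0,0,-0.6,0,0,0,0.2],[0,0,-0.65,0,0,0,0.2],[0,0,-0.65,0,0,0,0.2]]]'
python3 -c "
from h import *
go(W(BOX,[0,0,.138])[0],RB,'tab')"
```

```text
time_s: 21.05
tool_pos: [0.5827, -0.2053, 0.1391]
tcp_rot: [-1.573, -0.001, -1.666]
ft_force: [-1.6, -3.0, 6.8]
gripper_width: 0.0231
time_s: 21.75
tool_pos: [0.5356, -0.201, 0.14]
tcp_rot: [-1.561, -0.001, -1.666]
ft_force: [19.1, -7.3, -14.2]
gripper_width: 0.0236
tab t 21.75 pos [ 0.5356 -0.201   0.14  ] ft [ 19.1  -7.3 -14.2] w 0.0236 
 shift [-0.01   0.025  0.036] turn [-0.003  0.001  0.   ]
```

```bash
python3 -m pendant '[[[0,0,0,0,0,0,0.2],[0,0,0,0,0,0,0.5],[0,0,0,0,0,0,0.5],[0,0,0,0,0,0,0.5],[0,0,0,0,0,0,0.5]]]'
python3 -m pendant '[[[0,-0.4,0,0,0,0,0.5],[0,-0.8,0,0,0,0,0.5],[0,-1,0,0,0,0,0.5],[0,-1,0,0,0,0,0.5]]]'
python3 -m pendant '[[[0.5,-0.5,-0.3,0,0,0,0.5],[0.9,-0.5,-0.5,0,0,0,0.5],[0.9,-0.5,-0.5,0,0,0,0.5],[0.9,-0.5,-0.5,0,0,0,0.5]]]'
python3 - <<'E'
from h import *
import cv2
s,t=optics.grab_frame("scene"),optics.grab_frame("top")
for d in (0,.003,.006): print(proj("scene",W(BOX,[[d,0,.152]])).round(1).tolist())
cv2.imwrite("pics/c9.png",np.hstack([cv2.resize(s[120:220,180:280],(400,400),interpolation=2),cv2.resize(s[180:380,260:520],(400,308),interpolation=2,).copy() if 0 else cv2.copyMakeBorder(cv2.resize(s[180:380,260:520],(400,308),interpolation=2),0,92,0,0,0)]))
E
```

```text
time_s: 22.25
tool_pos: [0.5353, -0.2008, 0.1401]
tcp_rot: [-1.562, -0.001, -1.666]
ft_force: [-0.7, 0.5, 0.4]
gripper_width: 0.0427
time_s: 22.65
tool_pos: [0.5359, -0.201, 0.2229]
tcp_rot: [-1.557, -0.002, -1.666]
ft_force: [0.1, -0.1, -0.1]
gripper_width: 0.0429
time_s: 23.05
tool_pos: [0.4876, -0.2696, 0.2618]
tcp_rot: [-1.558, -0.002, -1.669]
ft_force: [0.5, 0.7, 0.1]
gripper_width: 0.0425
[[240.9, 144.2]]
[[239.7, 144.9]]
[[238.4, 145.7]]
```

View pics/c9.png

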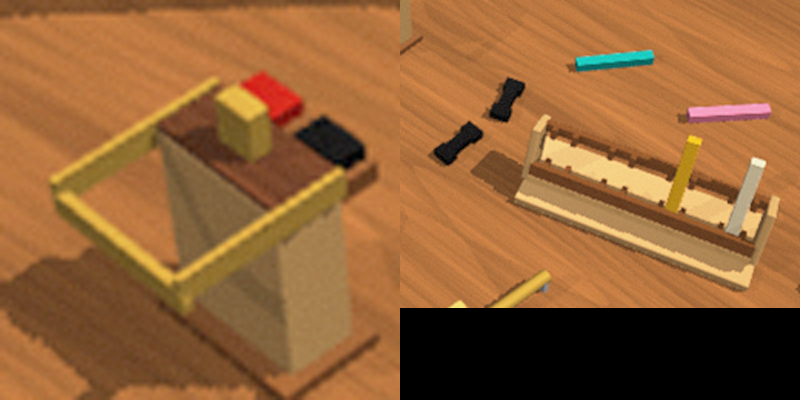

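The tab top is at (240.8, 145), which matches shut, and the cover edge is flush with the box. Yellow and pale rods stay in the rack.

```bash
python3 -c "
from workcell import r
print(r.finish_job())"
```

```text
the job is handed in; nothing more can be done
None
```

The job is done and handed in at about 23 s of robot time. I slid the cover back to its stop, dropped the black rod and then the red rod into the wells behind their own tags, and slid the cover shut again until it hit its stop.

**Before shutting:** both rod ends showed below the rim, each in its own well.

**After shutting:** the tab's position in the image matched a shut cover to within about 2 mm. The cover edge was flush with the box. The yellow and pale rods still stood in the rack, the two keys showed no sign of having moved, and the gripper was clear with no force on it. I did not measure the glass weight, gauge or mulberry box again, but the arm never went near them.

**Two things to note:**
- **Cover fully back:** after I let go of the tab, the picture put the cover at about 45 mm, though the slide itself measured 49.7 mm and ended against the stop.
- **Mistyped row:** when I first released the tab, one row briefly pushed the cover against the back stop again. No ill effect showed.

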